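# Pulse the seed sample mill by its twist lid

## Robot

A 6-joint arm with a two-finger parallel gripper is mounted at the origin on the work surface. World frame = base frame: x ahead of the robot, y to its left, z up, the work surface at z = 0. Lengths are in m, angles in rad, forces in N, time in s.
With the tool pointing down it reaches from about 0.35 to 0.85 m from the base axis. Payload 8.1 kg.
Tool frame: the origin (TCP) lies at the very end of the fingers, on their centre line; the grasp point (between the pads) lies 19 mm behind it; x points along the fingers, y is the direction in which the jaws open and shut, and the axes are right-handed (so a half turn about x gives the same grasp; the last joint's range is limited). The gripper opens to 93 mm and grips with 3 to 60 N. Pads are 15 mm wide; open, the fingers measure 128 mm over their backs; the gripper's body (75 mm by 188 mm) begins 65 mm behind the grasp point.
Start: joints at [1.139, 0.13, 1.488, -0, 1.523, -0.085], TCP at [0.204, 0.564, 0.219] pointing down, gripper open.
Joint ranges: [-2.96, 2.96], [-0.89, 2.26], [0.02, 2.5], [-1.34, 4.48], [0, 2.73], [-2.66, 2.66]. Speed limits (rad/s): [2.39, 2.39, 2.79, 3.14, 3.14, 3.14].

## Interface

Orientations are given as a rotation vector (axis times angle).
In Python, from plant import * gives the robot as it stands. The module is installed in compiled form; this text tells all that it offers.
- The arm moves only by the tool apply_moves, never from a script. Its argument "series" is a list of rows, each an object with "jaw": the gripper's target within -1 to 1 (shut at 1, half-way at 0, fully open at -1); "linear": the shift along the tool's x, y, z normalised to -1 to 1, where 1 is 0.6 m, a list of three; "roll": the turn about the tool's x normalised to -1 to 1, where 1 is 30 degrees. A call has 1 to 20 rows; each row is the pose to reach, as a shift and turn from the pose measured when the call began, along the tool's axes at that moment; what a row does not reach only later rows make up. A row lasts 1/8 s, in which the tool goes at most 62.5 mm and 10.7 degrees, less where a joint would pass 70% of its speed; a pose out of reach is approached as far as the arm can. A call with a number of a shift or a turn outside -1 to 1 is refused whole. A call with a gripper value outside its range is refused whole. The fingers move at their own pace and stop on an object; "force" is the grip in N (left out, the last holds). Time passes only in rows, so rows that repeat a pose let the fingers close. It gives the time, the measured TCP pose, the force and the opening at its end, in the units of the state.
- read_state(): the state, without advancing time (a new reading comes with each control period).
- read_camera(name): name is "scene" or "side" or "wrist"; returns a dict with "pixels" (420x560x3 uint8, blue, green, red), "intrinsics" (3x3 intrinsics, pixels), "D" ([k1, k2, p1, p2, k3] as OpenCV has them; the pictures are not rectified), "rvec" (rotation vector, rad) and "tvec" (3), from world to camera coordinates, as OpenCV has them; the wrist camera has in their place "tool_from_camera" (4x4, takes a point from camera to tool coordinates, whose origin is the TCP and whose axes are the tool frame's). Camera axes: x right, y down, z forward; pixel columns grow to the right and rows downward; lengths in m; the calibration is good to about 2 mm. A picture is of the moment at which its call begins: read the wrist's pose just before it. There is no depth.
- close_job(): hands the job in, once; it reports no verdict.
The state is a dict: "t": time; "q": joint angles; "dq": joint speeds; "joint_torque": joint torques, N m; "tool_pos": TCP position; "orientation": TCP orientation; "force": force on the tool from outside, world axes, zero at the start; "wrist_torque": the same for the moment, N m; "opening": finger opening in m.
Only numpy, scipy, OpenCV 4.12 (cv2) and the standard library are available. Lean on these libraries where they do the work, as an engineer would, in place of code of your own. Each camera call takes 0.05 s, during which the arm holds its last target. There are 200 camera calls.

## Task

Give the empty sample mill a test pulse: fit its bayonet lid into the collar, lugs down through the two notches until the flange sits fully home, then twist it clockwise, against the spring, to the half-way (green) marks and hold it there so the mill pulses. Do not turn it on to the red marks where it clicks and locks running, and leave the jars and the brush alone. Finish still gripping the lid, holding it at half-way: the spring turns it back if you let go.

Things in the scene. Friction and masses are not known exactly. Their poses are not given: they have to be found in the camera images.
- mill: Cream laboratory sample mill, fixed to the bench, 185 mm high, 164 mm across at the foot and 136 mm at the top of its housing, with a dark grey metal bayonet collar on top. Origin: centre of its underside on the bench; z up along the mill's axis, -x towards its black control panel. The lid turns about the mill's axis.
- collar (a point): Centre of the collar's top face, on the mill's axis, 185 mm above the bench; axes as the mill's. The collar is 120 mm across, its mouth 84 mm. Its inward rim is 7 mm thick; the lugs turn in a groove under it. The lid's flange rests on this face when home.
- notch (a point): Middle of the notch on the mill's +x side, at the collar's top face, 45 mm from the axis. A like notch is across the collar, on -x. Each is 22 mm wide, reaches to radius 51 mm and has a white mark outside it on the collar. A lid lug goes down through each; turning anticlockwise from there is blocked.
- green_mark (a point): Green half-way mark on the collar's top face, 56 mm from the axis, 45 degrees clockwise (seen from above) from the +x notch; another is across the collar. At half-way the lid's bar points at the two green marks. A lid left here unheld is turned back by the spring.
- red_mark (a point): Red lock mark on the collar's top face, 56 mm from the axis, 90 degrees clockwise from the +x notch; another is across the collar. From a twist of about 56 degrees the lugs ride on two sprung steel plungers in the collar wall; at about 85 degrees they click past and the lid is locked there.
- switch_ring (a joint): Turn of the sprung switch ring inside the collar, rad: 0 at rest, growing clockwise seen from above as the lid's lugs push its teeth. The lid turns about 0.09 rad from the middle of the notches before it meets the teeth, so lid twist is about this + 0.09. Return spring 0.05 N m at 0, 0.12 N m at half-way.
- lid: Loose lid, 0.14 kg. Plug 80 mm dia, 15 mm deep (2 mm clearance all round in the collar); cream flange 104 mm dia, its top 21 mm above origin; black grip bar 66 mm long (lid x), 18 wide (y), top at 56 mm. Two lugs at the plug's bottom at lid +-x, in line with bar: 14 wide, 6 high, to radius 48. Half turn = same lid. Origin: centre of plug's underside; home it is 15 mm below the collar point.
- jar_red: Bystander: amber sample jar with a red cap, 56 mm diameter, 85 mm high; origin at the centre of its underside.
- jar_white: Bystander: amber sample jar with a white cap, 56 mm diameter, 85 mm high; origin at the centre of its underside.
- brush: Bystander: cleaning brush about 190 mm long lying along its x; origin at the centre of its underside.
There are look-alikes about, which are no part of the job. Of the things like the lid, leave any that is pink; of the rest the smaller one is meant.

How it is judged:
On the way:
1. the lid is home in the collar at the notches, not yet twisted (z of lid in the frame of collar below -0.0125 m and horizontal distance between lid and collar below 0.004 m and value of joint switch_ring below 0.35 rad), for 0.05 s.
At the end, for the whole second after the job is handed in: The lid is home in the collar (within 2.5 mm of depth, 4 mm of centre, upright within 0.06 rad), twisted clockwise 45 degrees from the notches within 10 degrees with the switch ring pushed round against its spring, and still gripped by the fingers (more than 3 N) (z of lid in the frame of collar below -0.0125 m and horizontal distance between lid and collar below 0.004 m and angle between lid's own z axis and vertical below 0.06 rad and angle between the x axis of lid and the x axis of mill, either way round between 0.61 and 0.96 rad and value of joint switch_ring between 0.45 and 0.95 rad and contact force between the fingers and lid above 3 N); the arm keeps its last pose, push and grip.
It fails at once if the lid is twisted past half-way until it clicks into lock (value of joint switch_ring above 1.3 rad).
It fails at once if a jar is moved more than 30 mm or tipped (distance of any of jar_red, jar_white from where it was at the start of the episode above 0.03 m or angle between any of jar_red, jar_white's own z axis and vertical above 0.4 rad).
It fails at once if the brush is moved more than 30 mm (distance of brush from where it was at the start of the episode above 0.03 m).
It also fails if it takes over 51 s, if anything falls off the work surface, if the arm or the gripper's body presses on something with over 40 N, if the wrist force passes 120 N, or if a joint passes its speed limit or range.

## Working session

There is one attempt and no reset: what is moved stays moved. The work goes in short steps, Python scripts to look and compute and a tool call to move; the robot and the scene stay as the last step left them, time stands still between calls to the robot, and variables do not carry over. Pictures are saved under pics/ and viewed, about 8 in all and at most 12, crops included, and the job is handed in when it is done.

Besides the shell and the picture viewer there is one more tool, called after "Call:" in YAML: its name, and indented under it one key for each argument. apply_moves: Moves the arm, as the interface text tells. Its arguments: {"type":"object","properties":{"series":{"type":"array"},"force":{"type":"number"}},"required":["series"]}

```bash
mkdir -p pics; cat > h.py <<'E'
from plant import *
import numpy as np, cv2
from scipy.spatial.transform import Rotation as R
def T_tool(s):
    T=np.eye(4);T[:3,:3]=R.from_rotvec(s["orientation"]).as_matrix();T[:3,3]=s["tool_pos"];return T
def cam(name,fn=None):
    s=read_state();c=read_camera(name)
    if "rvec" in c:
        W=np.eye(4);W[:3,:3]=cv2.Rodrigues(np.array(c["rvec"],float))[0];W[:3,3]=np.ravel(c["tvec"]);M=np.linalg.inv(W)
    else: M=T_tool(s)@np.array(c["tool_from_camera"])
    K=np.array(c["intrinsics"]);D=np.array(c["D"],float)
    if fn: cv2.imwrite("pics/"+fn+".png",c["pixels"]);np.savez("pics/"+fn+".npz",M=M,K=K,D=D)
    return c["pixels"],M,K,D
def ld(fn):
    z=np.load("pics/"+fn+".npz");return cv2.imread("pics/"+fn+".png"),z["M"],z["K"],z["D"]
def toz(uv,z,M,K,D):
    p=cv2.undistortPoints(np.array(uv,float).reshape(-1,1,2),K,D).reshape(-1,2)
    d=np.c_[p,np.ones(len(p))]@M[:3,:3].T;o=M[:3,3]
    return o+d*((z-o[2])/d[:,2])[:,None]
def proj(P,M,K,D):
    W=np.linalg.inv(M);return cv2.projectPoints(np.array(P,float).reshape(-1,1,3),cv2.Rodrigues(W[:3,:3])[0],W[:3,3],K,D)[0].reshape(-1,2)
E
python3 - <<'E'
from h import *
for n in("scene","side","wrist"): 
    p,M,K,D=cam(n,n+"0");print(n,M.round(3).tolist(),K[0,0])
s=read_state();print(s["t"],s["tool_pos"],T_tool(s)[:3,:3].round(3).tolist(),s["opening"],s["force"])
a=np.hstack([cv2.imread("pics/scene0.png"),cv2.imread("pics/side0.png")]);cv2.imwrite("pics/a.png",a[:,:])
E
```

```text
scene [[0.322, 0.734, -0.598, 1.251], [0.947, -0.245, 0.209, -0.312], [0.007, -0.633, -0.774, 1.014], [0.0, 0.0, 0.0, 1.0]] 486.6631587519814
side [[0.905, -0.287, 0.313, 0.265], [-0.425, -0.613, 0.666, -0.694], [0.001, -0.736, -0.677, 0.739], [0.0, 0.0, 0.0, 1.0]] 379.95933112451104
wrist [[0.34, 0.909, 0.242, 0.138], [0.94, -0.328, -0.089, 0.588], [-0.002, 0.258, -0.966, 0.384], [0.0, 0.0, 0.0, 1.0]] 296.03545704218016
0.15 [0.20371807 0.56387261 0.2178142 ] [[-0.001, 0.34, 0.94], [-0.001, 0.94, -0.34], [-1.0, -0.001, -0.0]] 0.09305401784226754 [ 0.04326071 -0.68732493 -0.36096464]
```

View pics/scene0.png

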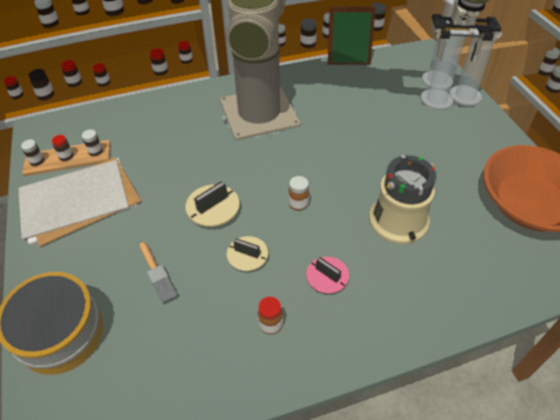

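View pics/side0.png

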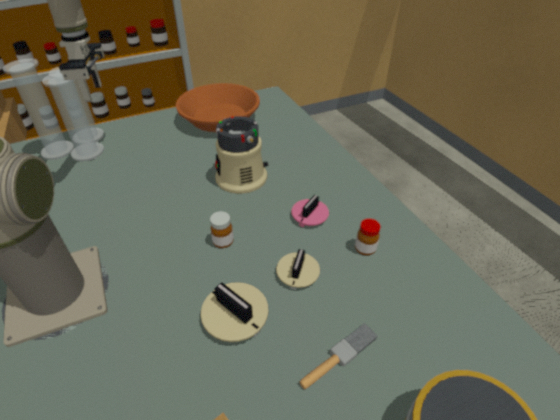

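The scene view shows three lids: the large cream one (213,205), the small cream one (248,253), which is the target, and the pink one (328,274). The mill is at (403,200), the jars at (299,193) and (270,315), and the brush at (158,272). Next I'll enlarge the lid and the mill.

```bash
python3 - <<'E'
from h import *
a=cv2.imread("pics/scene0.png");b=cv2.imread("pics/side0.png")
f=lambda i,x,y,w,h,k:cv2.resize(i[y:y+h,x:x+w],None,fx=k,fy=k,interpolation=cv2.INTER_CUBIC)
top=np.hstack([f(a,218,230,60,45,6.66666),f(a,370,148,66,49.5.__int__()+1,6.060606)[:300,:400]])
bot=np.hstack([f(b,270,245,60,45,6.66666),f(b,210,113,60,45,6.66666)])
h=min(top.shape[1],bot.shape[1]);cv2.imwrite("pics/crop.png",np.vstack([top[:,:h],bot[:,:h]]))
E
```

```text
(no output)
```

View pics/crop.png

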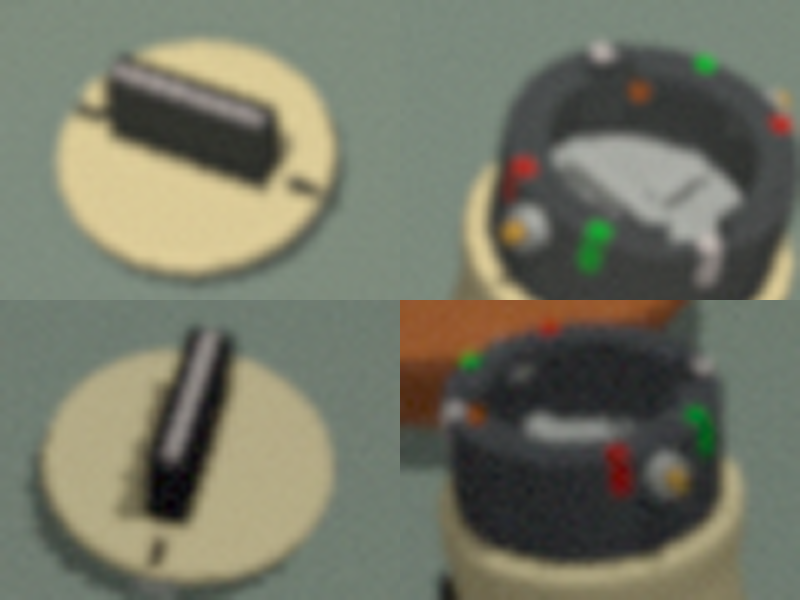

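```bash
python3 - <<'E'
from h import *
for n,bar,fl,mk in (("scene0",[(236,240.2),(257.3,247.7)],(247.5,253.5),[(403,156.6),(420.8,188.4),(420.3,158.4),(402.7,186),(432.7,168.6),(390.3,175.6)]),
 ("side0",[(301.3,250.3),(295.5,268.5)],(298.2,269.8),[(218.3,129.5),(255.5,122.5),(220.5,122),(254.6,129.8),(232.5,117),(242.7,135.5)])):
    _,M,K,D=ld(n)
    b=toz(bar,.056,M,K,D);d=b[1]-b[0];print(n,"bar",b.mean(0).round(4),np.linalg.norm(d).round(4),np.degrees(np.arctan2(d[1],d[0])).round(1),"flange",toz([fl],.02,M,K,D).round(4))
    m=toz(mk,.185,M,K,D)
    for i in(0,2,4):
        d=m[i+1]-m[i];print(m[i:i+2].mean(0).round(4),np.linalg.norm(d).round(4),np.degrees(np.arctan2(d[1],d[0])).round(1)%180)
E
```

```text
scene0 bar [ 0.5491 -0.1874  0.056 ] 0.0579 48.5 flange [[ 0.5521 -0.1884  0.02  ]]
[0.562  0.2295 0.185 ] 0.1106 175.1
[0.5614 0.2301 0.185 ] 0.1109 129.6
[0.5621 0.2297 0.185 ] 0.1108 84.4
side0 bar [ 0.5481 -0.1911  0.056 ] 0.0573 -130.8 flange [[ 0.5474 -0.1937  0.02  ]]
[0.5612 0.2276 0.185 ] 0.1102 175.5
[0.5618 0.228  0.185 ] 0.1107 131.3
[0.562  0.2274 0.185 ] 0.1106 85.0
```

The two cameras agree:
- **Mill:** axis at about (0.5617, 0.2287), notch line at about 175°.
- **Lid:** about (0.549, -0.190), bar at about 49°.

The plan is to grip with jaw yaw at -41°, turn the lid +126° to yaw 85° (the same lid after a half turn), then twist clockwise to 40°. This keeps joint 6 within its range.

Call:
apply_moves:
  series:
    - {"jaw": -1,"linear": [-0.05,-0.5,0.48],"roll": 0.6}
    - {"jaw": -1,"linear": [-0.07,-0.98,0.965],"roll": 1}
    - {"jaw": -1,"linear": [-0.07,-0.98,0.965],"roll": 1}
    - {"jaw": -1,"linear": [-0.07,-0.98,0.965],"roll": 1}
    - {"jaw": -1,"linear": [-0.07,-0.98,0.965],"roll": 1}
    - {"jaw": -1,"linear": [-0.07,-0.98,0.965],"roll": 1}
    - {"jaw": -1,"linear": [-0.07,-0.98,0.965],"roll": 1}
    - {"jaw": -1,"linear": [-0.07,-0.98,0.965],"roll": 1}
    - {"jaw": -1,"linear": [-0.07,-0.98,0.965],"roll": 1}
    - {"jaw": -1,"linear": [-0.07,-0.98,0.965],"roll": 1}
    - {"jaw": -1,"linear": [-0.07,-0.98,0.965],"roll": 1}
    - {"jaw": -1,"linear": [-0.07,-0.98,0.965],"roll": 1}
    - {"jaw": -1,"linear": [-0.07,-0.98,0.965],"roll": 1}
    - {"jaw": -1,"linear": [-0.07,-0.98,0.965],"roll": 1}
    - {"jaw": -1,"linear": [-0.07,-0.98,0.965],"roll": 1}
    - {"jaw": -1,"linear": [-0.07,-0.98,0.965],"roll": 1}
    - {"jaw": -1,"linear": [-0.07,-0.98,0.965],"roll": 1}
    - {"jaw": -1,"linear": [-0.07,-0.98,0.965],"roll": 1}
    - {"jaw": -1,"linear": [-0.07,-0.98,0.965],"roll": 1}
    - {"jaw": -1,"linear": [-0.07,-0.98,0.965],"roll": 1}

```text
t: 2.65
tool_pos: [0.5484, -0.1856, 0.2607]
orientation: [0.678, 1.462, -0.681]
force: [-0.3, -0.3, -0.3]
opening: 0.0929
```

Call:
apply_moves:
  series:
    - {"jaw": -1,"linear": [0,0,0],"roll": 0.33}
    - {"jaw": -1,"linear": [0,0,0],"roll": 0.67}
    - {"jaw": -1,"linear": [0,0,0],"roll": 1}
    - {"jaw": -1,"linear": [0,0,0],"roll": 1}

```text
t: 3.15
tool_pos: [0.5484, -0.1857, 0.2607]
orientation: [1.076, 1.288, -1.078]
force: [-0.6, -0.1, -0.2]
opening: 0.0929
```

Call:
apply_moves:
  series:
    - {"jaw": -1,"linear": [0,0,0],"roll": 0.33}
    - {"jaw": -1,"linear": [0,0,0],"roll": 0.67}
    - {"jaw": -1,"linear": [0,0,0],"roll": 1}
    - {"jaw": -1,"linear": [0,0,0],"roll": 1}

```text
t: 3.65
tool_pos: [0.5484, -0.1857, 0.2606]
orientation: [1.455, 1.027, -1.457]
force: [-0.1, -0.4, -0.2]
opening: 0.0926
```

```bash
python3 - <<'E'
from h import *
p,M,K,D=cam("wrist","w1")
cv2.imwrite("pics/w1.png",p)
s=read_state();T=T_tool(s);print(s["t"],T.round(4).tolist(),np.degrees(s["q"]).round(1),"yaw",np.degrees(np.arctan2(T[1,1],T[0,1])))
print("lid bar expected px",proj([[.549,-.19,.056]],M,K,D))
E
```

```text
3.7 [[-0.0006, 0.9431, -0.3325, 0.5484], [-0.0013, -0.3325, -0.9431, -0.1857], [-1.0, -0.0001, 0.0014, 0.2606], [0.0, 0.0, 0.0, 1.0]] [-23.7   3.4  85.2  -0.1  91.4  -4.3] yaw -19.419934086517877
lid bar expected px [[282.50452002 185.6138566 ]]
```

View pics/w1.png

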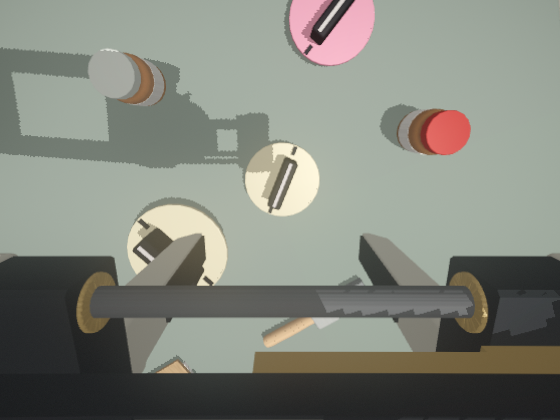

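The wrist view shows the target lid at (282,179). Its bar stripe runs from about (292,160) to (275,207). Both jars and the other lids are clear of the grip area.

```bash
python3 - <<'E'
from h import *
p,M,K,D=ld("w1")
# stripe by threshold: bright, low-saturation pixels inside the lid's disc
c=p[145:215,250:315].astype(int);m=(c.min(2)>150)&((c.max(2)-c.min(2))<35)
m=m.astype(np.uint8);n,l,st,ce=cv2.connectedComponentsWithStats(m);i=1+np.argmax(st[1:,4]);print(st[1:].tolist())
ys,xs=np.where(l==i);q=cv2.minAreaRect(np.c_[xs,ys].astype(np.float32));bx=cv2.boxPoints(q)+[250,145];print(q)
for nm,pt in(("stripe corners",bx),("hand",[(292,160),(275,207)])):
    w=toz(pt,.056,M,K,D);print(nm,w.round(4).tolist(),w.mean(0).round(4))
hsv=cv2.cvtColor(p,cv2.COLOR_BGR2HSV)[135:225,240:325];y=((hsv[...,0]>18)&(hsv[...,0]<34)&(hsv[...,1]>45)&(hsv[...,2]>150)).astype(np.uint8)
cn=max(cv2.findContours(y,0,1)[0],key=cv2.contourArea);e=cv2.fitEllipse(cv2.convexHull(cn));print(e,toz([np.add(e[0],[240,135])],.0205,M,K,D))
d=toz(bx,.056,M,K,D);L=[d[1]-d[0],d[2]-d[1]];v=max(L,key=np.linalg.norm);print(np.linalg.norm(L,axis=1),np.degrees(np.arctan2(v[1],v[0])))
for nm,uv,z in(("whitejar",(112,72),.085),("redjar",(445,132),.085),("pink",(332,20),.02),("big",(177,248),.03)): print(nm,toz([uv],z,M,K,D).round(3))
E
```

```text
[[0, 0, 65, 70, 2293], [16, 3, 1, 1, 1], [18, 11, 2, 2, 3], [21, 13, 1, 1, 1], [24, 19, 1, 1, 1], [22, 18, 21, 45, 182], [26, 20, 4, 6, 11], [23, 24, 1, 3, 3], [0, 26, 21, 26, 188], [23, 35, 1, 1, 1], [3, 39, 4, 7, 9], [1, 41, 1, 1, 1], [1, 43, 1, 1, 1], [4, 47, 1, 1, 1], [6, 48, 1, 4, 4], [4, 50, 1, 1, 1], [7, 52, 2, 3, 4]]
((32.0, 34.5), (69.0, 64.0), 90.0)
stripe corners [[0.5283, -0.1286, 0.056], [0.6025, -0.155, 0.056], [0.5752, -0.2395, 0.056], [0.4963, -0.2114, 0.056]] [ 0.5506 -0.1836  0.056 ]
hand [[0.571, -0.1633, 0.056], [0.5303, -0.2134, 0.056]] [ 0.5507 -0.1884  0.056 ]
((35.90116500854492, 42.958473205566406), (46.50946044921875, 62.64680480957031), 130.94131469726562) [[ 0.54168141 -0.18355766  0.0205    ]]
[0.07876867 0.08878091] -107.94324218140903
whitejar [[ 0.421 -0.008  0.085]]
redjar [[ 0.743 -0.188  0.085]]
pink [[ 0.672 -0.024  0.02 ]]
big [[ 0.373 -0.23   0.03 ]]
```

Call:
apply_moves:
  series:
    - {"jaw": -1,"linear": [0.08,0.0037,0.0045],"roll": 0.35}
    - {"jaw": -1,"linear": [0.16,0.0037,0.0045],"roll": 0.7}
    - {"jaw": -1,"linear": [0.234,0.0037,0.0045],"roll": 0.7}
    - {"jaw": -1,"linear": [0.234,0.0037,0.0045],"roll": 0.7}
    - {"jaw": -1,"linear": [0.234,0.0037,0.0045],"roll": 0.7}

```text
t: 4.32
tool_pos: [0.5505, -0.1896, 0.1222]
orientation: [1.705, 0.788, -1.704]
force: [-0.5, -0.8, 0.4]
opening: 0.0928
```

```bash
python3 - <<'E'
from h import *
p,M,K,D=cam("wrist","w2")
s=read_state();T=T_tool(s);print(s["t"],T.round(4).tolist(),np.degrees(np.arctan2(T[1,1],T[0,1])))
e=proj([[.5495,-.189,.056]],M,K,D)[0];print(e);x,y=(e-[100,75]).astype(int);x=max(x,0);y=max(y,0);print(x,y)
cv2.imwrite("pics/w2c.png",cv2.resize(p[y:y+150,x:x+200],None,fx=4,fy=4,interpolation=cv2.INTER_CUBIC))
E
```

```text
4.375 [[0.003, 0.7627, -0.6468, 0.5511], [-0.0029, -0.6468, -0.7627, -0.1899], [-1.0, 0.0041, 0.0003, 0.1231], [0.0, 0.0, 0.0, 1.0]] -40.30074909144778
[279.09639129 215.29982848]
179 140
```

View pics/w2c.png

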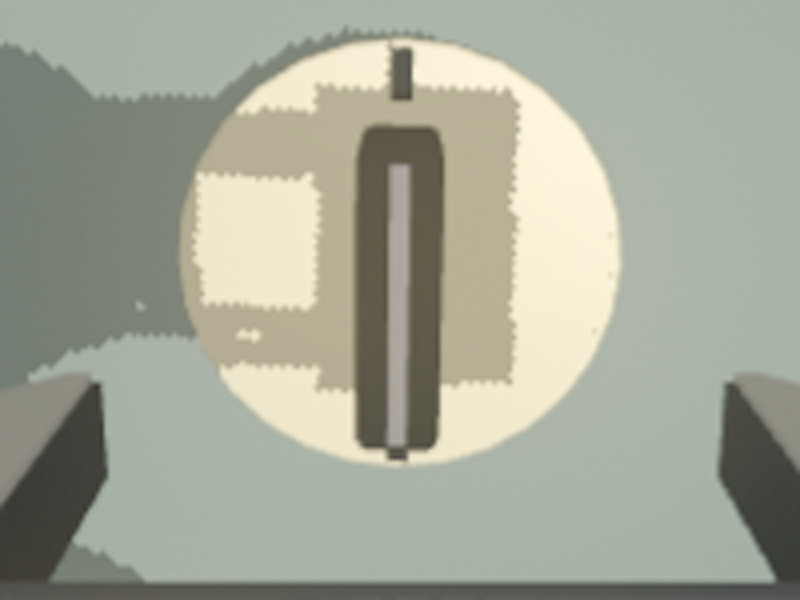

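The crop shows the small lid upright: flange centre at (279.1,202.9), stripe from (278.75,181.25) to (278.25,251.5), and the bar aligned with the pads.

```bash
python3 - <<'E'
from h import *
p,M,K,D=ld("w2")
s=read_state();T=T_tool(s)
b=toz([(278.75,181.25),(278.25,251.5)],.056,M,K,D);f=toz([(279.1,202.9)],.0205,M,K,D)[0]
d=b[0]-b[1];print(b.mean(0),np.linalg.norm(d),np.degrees(np.arctan2(d[1],d[0])),f)
for q in (b.mean(0),f): print("tool coords",(np.linalg.inv(T)@np.r_[q,1])[:3].round(4))
print(s["tool_pos"])
E
```

```text
[ 0.54789524 -0.19011759  0.056     ] 0.06050962149015148 49.16007288987133 [ 0.55011991 -0.18798144  0.0205    ]
tool coords [ 0.0671 -0.0026  0.0023]
tool coords [ 0.1026 -0.0024 -0.0008]
[ 0.5511052  -0.18985285  0.1231119 ]
```

Call:
apply_moves:
  force: 40
  series:
    - {"jaw": -1,"linear": [0.07,-0.004,0.001],"roll": 0.018}
    - {"jaw": -1,"linear": [0.13,-0.004,0.001],"roll": 0.018}
    - {"jaw": -1,"linear": [0.16,-0.004,0.001],"roll": 0.018}
    - {"jaw": -1,"linear": [0.16,-0.004,0.001],"roll": 0.018}
    - {"jaw": 1,"linear": [0.16,-0.004,0.001],"roll": 0.018}
    - {"jaw": 1,"linear": [0.16,-0.004,0.001],"roll": 0.018}
    - {"jaw": 1,"linear": [0.16,-0.004,0.001],"roll": 0.018}
    - {"jaw": 1,"linear": [0.16,-0.004,0.001],"roll": 0.018}
    - {"jaw": 1,"linear": [0.16,-0.004,0.001],"roll": 0.018}
    - {"jaw": 1,"linear": [0.16,-0.004,0.001],"roll": 0.018}
    - {"jaw": 1,"linear": [0.16,-0.004,0.001],"roll": 0.018}
    - {"jaw": 1,"linear": [0.16,-0.004,0.001],"roll": 0.018}

```text
t: 5.88
tool_pos: [0.549, -0.1889, 0.027]
orientation: [1.712, 0.779, -1.71]
force: [-0.5, 0.2, 9.2]
opening: 0.0177
```

```bash
python3 - <<'E'
from h import *
s=read_state();T=T_tool(s);print(s["t"],T.round(4).tolist(),np.degrees(np.arctan2(T[1,1],T[0,1])),s["opening"],s["force"])
E
```

```text
5.875 [[0.0026, 0.7566, -0.6539, 0.549], [-0.0027, -0.6539, -0.7566, -0.1889], [-1.0, 0.0037, 0.0003, 0.027], [0.0, 0.0, 0.0, 1.0]] -40.83789703277093 0.017726427449318054 [-0.48185255  0.24255105  9.18196248]
```

Call:
apply_moves:
  series:
    - {"jaw": 1,"linear": [-0.05,0,0],"roll": 0}
    - {"jaw": 1,"linear": [-0.13,0,0],"roll": 0}
    - {"jaw": 1,"linear": [-0.22,0,0],"roll": -0.3}
    - {"jaw": 1,"linear": [-0.31,0,0],"roll": -0.6}
    - {"jaw": 1,"linear": [-0.39,-0.04,-0.05],"roll": -0.9}
    - {"jaw": 1,"linear": [-0.39,-0.1,-0.12],"roll": -1}
    - {"jaw": 1,"linear": [-0.39,-0.16,-0.19],"roll": -1}
    - {"jaw": 1,"linear": [-0.39,-0.22,-0.26],"roll": -1}
    - {"jaw": 1,"linear": [-0.39,-0.28,-0.34],"roll": -1}
    - {"jaw": 1,"linear": [-0.39,-0.34,-0.42],"roll": -1}
    - {"jaw": 1,"linear": [-0.39,-0.4,-0.49],"roll": -1}
    - {"jaw": 1,"linear": [-0.39,-0.43,-0.53],"roll": -1}
    - {"jaw": 1,"linear": [-0.39,-0.439,-0.54],"roll": -1}
    - {"jaw": 1,"linear": [-0.39,-0.439,-0.54],"roll": -1}

```text
t: 7.62
tool_pos: [0.5608, 0.2289, 0.2595]
orientation: [1.345, 1.11, -1.347]
force: [-0.9, -0.3, -2.5]
opening: 0.0177
```

Call:
apply_moves:
  series:
    - {"jaw": 1,"linear": [0,0,0],"roll": -0.3}
    - {"jaw": 1,"linear": [0,0,0],"roll": -0.6}
    - {"jaw": 1,"linear": [0,0,0],"roll": -0.9}
    - {"jaw": 1,"linear": [0,0,0],"roll": -1}

```text
t: 8.12
tool_pos: [0.5611, 0.227, 0.2595]
orientation: [0.956, 1.346, -0.959]
force: [0.2, 0.5, -2.3]
opening: 0.0176
```

Call:
apply_moves:
  series:
    - {"jaw": 1,"linear": [0,0,0],"roll": -0.3}
    - {"jaw": 1,"linear": [0,0,0],"roll": -0.6}
    - {"jaw": 1,"linear": [0,0,0],"roll": -0.9}
    - {"jaw": 1,"linear": [0,0,0],"roll": -1}

```text
t: 8.62
tool_pos: [0.5614, 0.2251, 0.2596]
orientation: [0.552, 1.495, -0.558]
force: [1.0, -0.2, -1.7]
opening: 0.0178
```

Call:
apply_moves:
  series:
    - {"jaw": 1,"linear": [0,0,0],"roll": -0.3}
    - {"jaw": 1,"linear": [0,0,0],"roll": -0.6}
    - {"jaw": 1,"linear": [0,0,0],"roll": -0.9}
    - {"jaw": 1,"linear": [0,0,0],"roll": -1}
    - {"jaw": 1,"linear": [0,0,0],"roll": -1}

```text
t: 9.25
tool_pos: [0.5616, 0.2235, 0.2596]
orientation: [0.144, 1.563, -0.151]
force: [0.2, -0.0, -1.1]
opening: 0.0179
```

```bash
python3 - <<'E'
from h import *
ims=[]
for n in("wrist","scene","side"):
    p,M,K,D=cam(n,n+"3")
    s=read_state();T=T_tool(s)
    if n=="wrist": c=(280,300);k=2
    else: c=proj([[.5617,.2287,.22]],M,K,D)[0];k=5 if n=="scene" else 5
    w,h=int(400/k),int(300/k);x,y=int(np.clip(c[0]-w/2,0,560-w)),int(np.clip(c[1]-h/2,0,420-h));print(n,x,y,k)
    if n=="wrist": ims.append(cv2.resize(p[120:420],(400,300)));print("wrist shown: rows120-420,scale 400/560,1.0")
    else: ims.append(cv2.resize(p[y:y+h,x:x+w],(400,300),interpolation=cv2.INTER_CUBIC))
cv2.imwrite("pics/c3.png",np.vstack([np.hstack(ims[1:]),np.hstack([ims[0],ims[0]*0])]))
print(s["t"],T.round(4).tolist(),np.degrees(np.arctan2(T[1,1],T[0,1])),s["opening"],s["force"],np.degrees(s["q"]).round(1))
E
```

```text
wrist 180 225 2
wrist shown: rows120-420,scale 400/560,1.0
scene 374 131 5
side 196 84 5
9.4 [[0.0018, 0.1873, 0.9823, 0.5615], [-0.0044, 0.9823, -0.1873, 0.2243], [-1.0, -0.004, 0.0026, 0.2596], [0.0, 0.0, 0.0, 1.0]] 79.20377599141763 0.017752721638795835 [-0.7389321  -0.14671602 -1.49101104] [ 17.1   7.4  81.1  -0.3  91.5 -62.1]
```

View pics/c3.png

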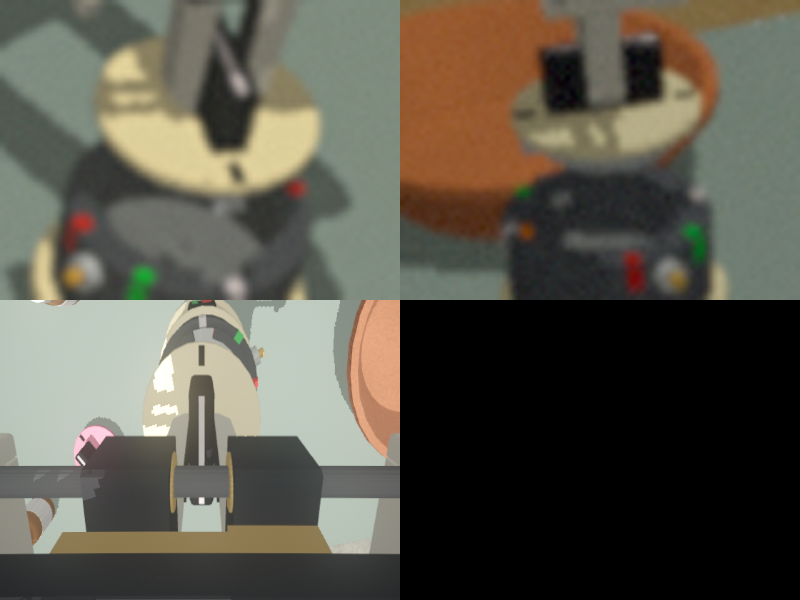

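View pics/wrist3.png

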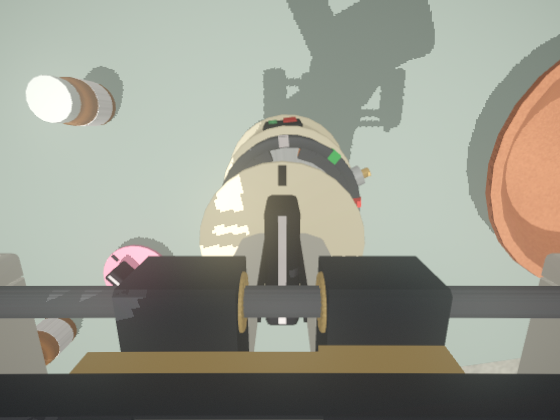

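In the wrist view the lid is held straight. The stripe runs from (282,216) to (282,325) and the flange edges are at u=201 and 364. The collar's white mark is at (284,143), green at (335,157) and red at (358,203). In the scene and side crops the lid hangs level above the collar.

```bash
python3 - <<'E'
from h import *
_,M,K,D=ld("wrist3");s=read_state();T=T_tool(s);zt=T[2,3]
for z in (zt+.029,zt+.025):
    b=toz([(282,216),(282,325)],z,M,K,D);print("bar len",np.linalg.norm(b[0]-b[1]),"yaw",np.degrees(np.arctan2(*(b[0]-b[1])[1::-1])),"tool",(np.linalg.inv(T)@np.r_[b.mean(0),1]).round(4))
f=toz([(201,237),(364,237)],zt-.007,M,K,D);print("flange chord",np.linalg.norm(f[0]-f[1]),(np.linalg.inv(T)@np.r_[f.mean(0),1]).round(4))
c=np.array([.5617,.2287,.185])
for nm,a in(("white",175.15),("green",130.15),("red",85.15)):
    for q in(0,180):
        t=np.radians(a+q);print(nm,proj([c+.056*np.array([np.cos(t),np.sin(t),0])],M,K,D).round(1))
print("obs",toz([(284,143),(335,157),(358,203)],.185,M,K,D).round(4).tolist())
# edges of lid in scene/side crops -> predicted flange centre pixel
for n in("scene3","side3"):
    _,M,K,D=ld(n);t=np.linspace(0,6.28,60);C=T[:3,3]+[0,0,-.006]
    P=proj(C+.052*np.c_[np.cos(t),np.sin(t),0*t],M,K,D);print(n,"pred flange u",P[:,0].min().round(1),P[:,0].max().round(1),"v",P[:,1].min().round(1),P[:,1].max().round(1))
E
```

```text
bar len 0.06154305995276917 yaw 169.1862726375981 tool [-2.9e-02 -8.0e-04  3.3e-03  1.0e+00]
bar len 0.06333781991032095 yaw 169.18627263759814 tool [-2.5e-02 -8.0e-04  5.5e-03  1.0e+00]
flange chord 0.10179223046347184 [ 7.0e-03 -6.0e-04 -2.4e-03  1.0e+00]
white [[281.6 142.5]]
white [[294.6 269.3]]
green [[332.5 157.9]]
green [[248.4 256.7]]
red [[354.8 203. ]]
red [[223.1 216. ]]
obs [[0.5067, 0.2352, 0.185], [0.5253, 0.2736, 0.185], [0.567, 0.2871, 0.185]]
scene3 pred flange u 392.7 437.7 v 136.5 167.3
side3 pred flange u 216.7 254.8 v 95.9 113.6
```

```bash
cat > fit.py <<'E'
from h import *
from scipy.optimize import least_squares
def hullfit(n,roi,hs,T,dbg=False,bias=(0,0)):
    p,M,K,D=ld(n);x0,y0,x1,y1=roi
    H=cv2.cvtColor(cv2.resize(p[y0:y1,x0:x1],None,fx=4,fy=4,interpolation=cv2.INTER_CUBIC),cv2.COLOR_BGR2HSV).astype(int)
    m=((H[...,0]>=hs[0])&(H[...,0]<=hs[1])&(H[...,1]>=hs[2])&(H[...,2]>=hs[3])).astype(np.uint8)
    m=cv2.morphologyEx(m,cv2.MORPH_OPEN,np.ones((5,5),np.uint8))
    cn=max(cv2.findContours(m,0,1)[0],key=cv2.contourArea)
    h=cv2.convexHull(cn).reshape(-1,2);c=(h+.5)/4-.5+[x0,y0]
    t=np.linspace(0,2*np.pi,180)
    def pred(v,z): # hull of both flange rims
        P=[proj(np.array([v[0],v[1],z+dz])+.052*np.c_[np.cos(t),np.sin(t),0*t],M,K,D) for dz in(0,-.006)]
        return cv2.convexHull(np.vstack(P).astype(np.float32))
    for dz in(-.002,-.006,-.010):
        z=T[2,3]+dz
        f=lambda v:[cv2.pointPolygonTest(pred(v,z),(float(a),float(b)),True) for a,b in c]
        r=least_squares(f,T[:2,3],diff_step=1e-3,loss="soft_l1",f_scale=.5);d=r.x-np.array(bias)-T[:2,3]
        print(n,"flange top TCP%+.3f"%dz,"xy",r.x.round(4),"tool y,z mm",(1e3*d@T[:2,1:3]).round(1),"rms px",np.sqrt(np.mean(np.square(r.fun))).round(2),"bbox",c.min(0).round(1),c.max(0).round(1))
if __name__=="__main__":
    T=T_tool(read_state())
    hullfit("scene3",(388,130,446,178),(16,34,60,90),T,bias=(0,.0011))
    hullfit("side3",(212,88,262,122),(16,34,30,80),T,bias=(0,-.001))
E
python3 fit.py
```

```text
scene3 flange top TCP-0.002 xy [0.567  0.2195] tool y,z mm [-4.7  6.5] rms px 0.6 bbox [393.1 138.6] [437.1 169.4]
scene3 flange top TCP-0.006 xy [0.5636 0.2222] tool y,z mm [-2.7  2.6] rms px 0.52 bbox [393.1 138.6] [437.1 169.4]
scene3 flange top TCP-0.010 xy [0.5602 0.225 ] tool y,z mm [-0.6 -1.2] rms px 0.46 bbox [393.1 138.6] [437.1 169.4]
side3 flange top TCP-0.002 xy [0.5616 0.2127] tool y,z mm [-10.4   2.1] rms px 0.3 bbox [218.1  97.6] [256.1 115.9]
side3 flange top TCP-0.006 xy [0.5638 0.2203] tool y,z mm [-2.5  2.9] rms px 0.31 bbox [218.1  97.6] [256.1 115.9]
side3 flange top TCP-0.010 xy [0.5661 0.2279] tool y,z mm [5.4 3.7] rms px 0.37 bbox [218.1  97.6] [256.1 115.9]
```

All three cameras agree that the lid centre is (+2.2, -7.6) mm from the collar centre and the bar is about 6° short of the notch line. I'll correct that and lower to just above the collar.

Call:
apply_moves:
  series:
    - {"jaw": 1,"linear": [0,0.0113,-0.0059],"roll": -0.1}
    - {"jaw": 1,"linear": [0.02,0.0113,-0.0059],"roll": -0.203}
    - {"jaw": 1,"linear": [0.05,0.0113,-0.0059],"roll": -0.203}
    - {"jaw": 1,"linear": [0.07,0.0113,-0.0059],"roll": -0.203}
    - {"jaw": 1,"linear": [0.07,0.0113,-0.0059],"roll": -0.203}
    - {"jaw": 1,"linear": [0.07,0.0113,-0.0059],"roll": -0.203}

```text
t: 10.15
tool_pos: [0.5595, 0.2314, 0.2179]
orientation: [0.062, 1.567, -0.068]
force: [0.6, -0.0, -2.4]
opening: 0.0176
```

```bash
python3 - <<'E'
from fit import *
for n in("wrist","scene","side"): cam(n,n+"4")
s=read_state();T=T_tool(s)
print(s["t"],T.round(4).tolist(),np.degrees(np.arctan2(T[1,1],T[0,1])),s["opening"],s["force"])
for n,hs,b in(("scene4",(16,34,60,90),(0,.0011)),("side4",(16,34,30,80),(0,-.001))):
    _,M,K,D=ld(n);c=proj([[*T[:2,3],T[2,3]-.007]],M,K,D)[0]
    r=(29,20) if n=="scene4" else(25,15)
    hullfit(n,(int(c[0]-r[0]),int(c[1]-r[1]),int(c[0]+r[0]),int(c[1]+r[1])),hs,T,bias=b)
E
```

```text
10.3 [[0.0032, 0.0822, 0.9966, 0.5598], [-0.004, 0.9966, -0.0822, 0.2315], [-1.0, -0.0037, 0.0035, 0.2184], [0.0, 0.0, 0.0, 1.0]] 85.28424432343753 0.01779091561908254 [-0.06657822  0.14373537 -1.48851032]
scene4 flange top TCP-0.002 xy [0.5648 0.2287] tool y,z mm [-3.5  5.3] rms px 0.57 bbox [392.1 150.4] [436.1 180.6]
scene4 flange top TCP-0.006 xy [0.5616 0.2313] tool y,z mm [-1.2  1.9] rms px 0.51 bbox [392.1 150.4] [436.1 180.6]
scene4 flange top TCP-0.010 xy [0.5585 0.2338] tool y,z mm [ 1.1 -1.5] rms px 0.46 bbox [392.1 150.4] [436.1 180.6]
side4 flange top TCP-0.002 xy [0.5592 0.2217] tool y,z mm [-8.8  0.1] rms px 0.28 bbox [218.1 109.9] [254.9 128.4]
side4 flange top TCP-0.006 xy [0.5613 0.2284] tool y,z mm [-2.   1.7] rms px 0.27 bbox [218.1 109.9] [254.9 128.4]
side4 flange top TCP-0.010 xy [0.5635 0.2351] tool y,z mm [4.8 3.3] rms px 0.29 bbox [218.1 109.9] [254.9 128.4]
```

View pics/wrist4.png

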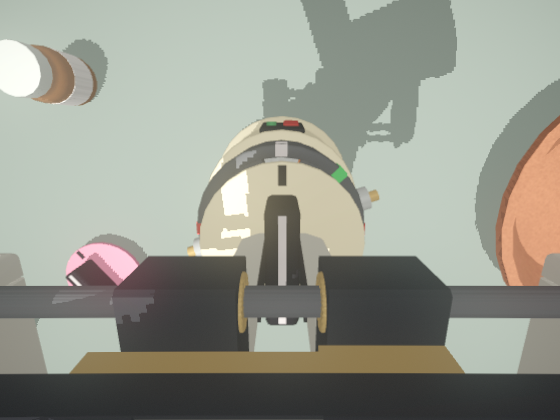

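The lid mark (282,175) lines up with the white notch mark (282,150). Both fits put the lid within 1.5 mm of the collar centre. I'm lowering gently.

Call:
apply_moves:
  series:
    - {"jaw": 1,"linear": [0.004,-0.0017,0],"roll": 0}
    - {"jaw": 1,"linear": [0.008,-0.0017,0],"roll": 0}
    - {"jaw": 1,"linear": [0.012,-0.0017,0],"roll": 0}
    - {"jaw": 1,"linear": [0.016,-0.0017,0],"roll": 0}
    - {"jaw": 1,"linear": [0.019,-0.0017,0],"roll": 0}
    - {"jaw": 1,"linear": [0.019,-0.0017,0],"roll": 0}

```text
t: 11.05
tool_pos: [0.5596, 0.2305, 0.2068]
orientation: [0.061, 1.567, -0.068]
force: [-1.1, -0.3, -2.4]
opening: 0.0177
```

Call:
apply_moves:
  series:
    - {"jaw": 1,"linear": [0.004,0,0],"roll": 0}
    - {"jaw": 1,"linear": [0.008,0,0],"roll": 0}
    - {"jaw": 1,"linear": [0.012,0,0],"roll": 0}
    - {"jaw": 1,"linear": [0.015,0,0],"roll": 0}
    - {"jaw": 1,"linear": [0.017,0,0],"roll": 0}
    - {"jaw": 1,"linear": [0.018,0,0],"roll": 0}
    - {"jaw": 1,"linear": [0.018,0,0],"roll": 0}

```text
t: 11.92
tool_pos: [0.5599, 0.2304, 0.1972]
orientation: [0.062, 1.566, -0.067]
force: [-3.2, -1.4, 5.7]
opening: 0.0178
```

```bash
python3 - <<'E'
from h import *
s=read_state();T=T_tool(s);print(s["t"],T[:3,3].round(4),T[:3,0].round(4),s["force"].round(2),s["wrist_torque"].round(2),s["opening"])
E
```

```text
11.925 [0.5599 0.2304 0.1972] [ 0.0037 -0.0038 -1.    ] [-3.19 -1.36  5.69] [-0.05  0.63  0.13] 0.01778598063061434
```

```bash
python3 - <<'E'
from h import *
ims=[]
for n in("scene","side"):
    p,M,K,D=cam(n,n+"5");c=proj([[.5617,.2287,.195]],M,K,D)[0];x,y=int(c[0]-40),int(c[1]-30)
    ims.append(cv2.resize(p[y:y+60,x:x+80],(400,300),interpolation=cv2.INTER_CUBIC))
cv2.imwrite("pics/c5.png",np.hstack(ims))
E
```

```text
(no output)
```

View pics/c5.png

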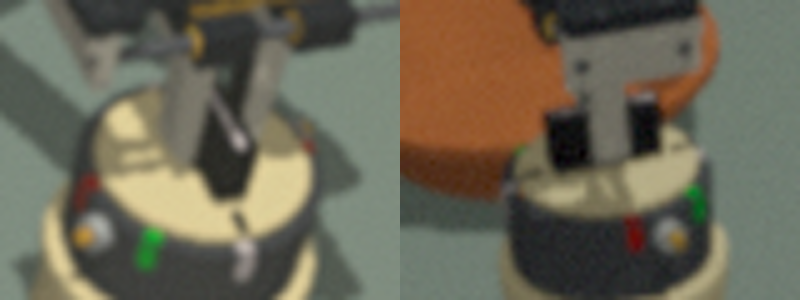

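The flange sits flush on the collar with no gap, and the lid mark lines up with the white mark. I'll twist clockwise 30° about the lid's own axis with a light press down.

Call:
apply_moves:
  series:
    - {"jaw": 1,"linear": [0.0015,0,0],"roll": 0}
    - {"jaw": 1,"linear": [0.0015,0.0003,0.0003],"roll": 0.15}
    - {"jaw": 1,"linear": [0.0015,0.0005,0.0005],"roll": 0.3}
    - {"jaw": 1,"linear": [0.0015,0.0008,0.0007],"roll": 0.45}
    - {"jaw": 1,"linear": [0.0015,0.001,0.0009],"roll": 0.6}
    - {"jaw": 1,"linear": [0.0015,0.0012,0.0011],"roll": 0.75}
    - {"jaw": 1,"linear": [0.0015,0.0014,0.0013],"roll": 0.9}
    - {"jaw": 1,"linear": [0.0015,0.0015,0.0014],"roll": 1}
    - {"jaw": 1,"linear": [0.0015,0.0015,0.0014],"roll": 1}

```text
t: 13.15
tool_pos: [0.5607, 0.2312, 0.1971]
orientation: [0.473, 1.513, -0.477]
force: [-4.0, -2.4, 5.8]
opening: 0.0178
```

```bash
python3 - <<'E'
from h import *
s=read_state();T=T_tool(s);print(s["t"],T.round(4).tolist(),np.degrees(np.arctan2(T[1,1],T[0,1])),s["force"].round(2),s["wrist_torque"].round(2),s["opening"])
E
```

```text
13.15 [[0.0039, 0.57, 0.8217, 0.5607], [-0.0038, 0.8217, -0.5699, 0.2312], [-1.0, -0.0009, 0.0054, 0.1971], [0.0, 0.0, 0.0, 1.0]] 55.253215583812974 [-4.04 -2.37  5.77] [-0.13  0.84  0.2 ] 0.017770726492812392
```

Call:
apply_moves:
  series:
    - {"jaw": 1,"linear": [0,0,0],"roll": 0.15}
    - {"jaw": 1,"linear": [0,0,0],"roll": 0.3}
    - {"jaw": 1,"linear": [0,0,0],"roll": 0.42}
    - {"jaw": 1,"linear": [0,0,0],"roll": 0.5}
    - {"jaw": 1,"linear": [0,0,0],"roll": 0.5}
    - {"jaw": 1,"linear": [0,0,0],"roll": 0.5}

```text
t: 13.9
tool_pos: [0.5604, 0.2308, 0.1972]
orientation: [0.675, 1.457, -0.68]
force: [-4.2, -3.1, 2.8]
opening: 0.0181
```

```bash
python3 - <<'E'
from h import *
s=read_state();T=T_tool(s);print(s["t"],T.round(4).tolist(),np.degrees(np.arctan2(T[1,1],T[0,1])),s["force"].round(2),s["wrist_torque"].round(2),s["opening"])
ims=[]
for n in("scene","side","wrist"):
    p,M,K,D=cam(n,n+"6")
    if n=="wrist": ims.append(p[60:360,80:480]);continue
    c=proj([[.5617,.2287,.195]],M,K,D)[0];x,y=int(c[0]-40),int(c[1]-30)
    ims.append(cv2.resize(p[y:y+60,x:x+80],(400,300),interpolation=cv2.INTER_CUBIC))
cv2.imwrite("pics/c6.png",np.vstack([np.hstack(ims[:2]),np.hstack([ims[2],ims[2]*0])]))
E
```

```text
13.9 [[0.0032, 0.7631, 0.6463, 0.5604], [-0.0045, 0.6463, -0.7631, 0.2308], [-1.0, -0.0004, 0.0055, 0.1972], [0.0, 0.0, 0.0, 1.0]] 40.26442699829762 [-4.16 -3.12  2.84] [-0.58  0.85  0.22] 0.018132090837719148
```

View pics/c6.png

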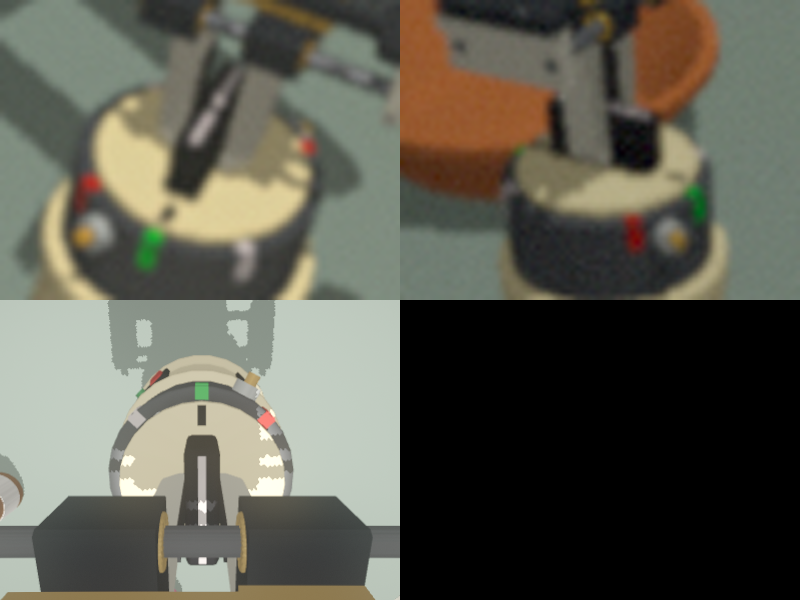

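The lid mark points at the green marks: in the wrist crop the mark (202,415) is in line with green (202,390). The flange is flush in both side views, so I'm handing in.

```bash
python3 -c "
from plant import *
print(close_job());s=read_state();print(s['t'],s['tool_pos'],s['opening'],s['force'])"
```

```text
the job is handed in; nothing more can be done
None
the job is handed in; nothing more can be done
```

I fitted the small cream lid into the mill's collar at the notches, turned it 45° clockwise to the green marks, and handed the job in while still gripping it there. The hand-in gave no verdict, and no state could be read after it.

- **Seated before the twist:** the flange touched down at a fingertip (TCP) height of 197 mm, as predicted for fully home. No gap showed in the scene or side view.
- **Half-way position:** the fingers had turned from 85.3° to 40.3°, and the wrist image showed the lid's mark in line with the green mark. The flange was still flush, and the lid was well short of the red lock marks.
- **Grip:** I set it to 40 N, and the fingers were open 18.1 mm on the 18 mm bar.
- **Time and bystanders:** it took about 14 s of the 51 s allowed. The arm's path stayed clear of the jars, the brush and the other lids.

**Not confirmed:**
- The switch ring's angle was never read directly; I inferred it from the lid's turn.
- A sideways force of about 5 N was left at the end. The lid may be resting lightly against one side of its 2 mm clearance.
- Before the lid went in, the cameras' estimates of its centre disagreed by 1–2 mm.

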